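# Drive home the loose tusk wedge of a bench riser

### The arm

A 7-joint arm with a two-finger parallel gripper is mounted at the origin on the work surface. World frame = base frame: x ahead of the robot, y to its left, z up, the work surface at z = 0. Lengths are in m, angles in degrees, forces in N, time in s.
With the tool pointing down it reaches from about 0.425 to 0.925 m from the base axis. Payload 6.8 kg.
Tool frame: the origin (TCP) lies on the centre line of the jaws, within the pads' length; the fingertips stand 22 mm ahead of it and the grasp point (between the pads) lies 3 mm ahead of it; y points along the fingers, x is the direction in which the jaws open and shut, and the axes are right-handed (so a half turn about y gives the same grasp; the last joint's range is limited). The gripper opens to 88 mm and grips with 3 to 60 N. Pads are 20 mm wide; open, the fingers measure 115 mm over their backs; the gripper's body (75 mm by 178 mm) begins 61 mm behind the grasp point.
Start: joints at [-76.152, 27.33, 1.283, 89.118, -0.659, 63.558, -4.761], TCP at [0.231, 0.634, 0.245] pointing down, gripper open.
Joint ranges: [-169.35, 169.35], [-19.33, 120.38], [-80.79, 83.38], [13.8, 139.57], [-78.32, 258.32], [9.67, 109.79], [-169.56, 169.56]. Speed limits (degrees/s): [136.94, 136.94, 180, 180, 180, 180, 180].

### API

Orientations are given as [roll, pitch, yaw] about the fixed x, y, z axes, in that order (R = Rz(yaw) Ry(pitch) Rx(roll)).
In Python, from cell import state, eyes, workorder gives the robot as it stands. The module is installed in compiled form; this text tells all that it offers.
- The arm moves only by the tool apply_moves, never from a script. Its argument "moves" is a list that holds one entry, the list of rows, each a list of 5 numbers: the finger opening in mm, from 0 to 87.8, then the shift along the tool's x, y, z in mm, then the turn about the tool's y in degrees. A call has 1 to 12 rows; each row shifts and turns the pose as measured when the row begins, along the tool's axes as they then stand; what a row does not reach is not made up. A row lasts 1/10 s, in which the tool goes at most 50 mm and 8.59 degrees, less where a joint would pass 70% of its speed; a pose out of reach is approached as far as the arm can. A call with a gripper value outside its range is refused whole. The fingers move at their own pace and stop on an object; "newtons" is the grip in N (left out, the last holds). Time passes only in rows, so rows that do not move let the fingers close. It gives the time, the measured TCP pose, the force and the opening at its end, in the units of the state.
- state(): the state, without advancing time (a new reading comes with each control period).
- eyes.capture(name): name is "side" or "top"; returns a dict with "color" (384x512x3 uint8, red, green, blue), "fovy" (degrees; the focal length in pixels is half the picture's height over the tangent of half this angle, whatever the lens; pixels are square), "cx", "cy" (the principal point, pixels), "distortion" ([k1, k2, p1, p2, k3] as OpenCV has them; the pictures are not rectified), "rvec" (rotation vector, rad) and "tvec" (3), from world to camera coordinates, as OpenCV has them. Camera axes: x right, y down, z forward; pixel columns grow to the right and rows downward; lengths in m; the calibration is good to about 2 mm. A picture is of the moment at which its call begins. There is no depth.
- workorder.sign_off(): hands the job in, once; it reports no verdict.
Trained networks look in a picture, given as the dict that the camera call returned (one of the last four; its "shot" number tells which), for a name from the list of things; names that differ only in an ending like _2 or _b are one class to them, and where a whole thing is asked for, a point or a joint stands for the part that bears it (a point fixed in the world has none). Each returns a list of dicts, best first, with "p" (0 to 1); they miss things now and then, are a little off and sometimes report something else, mostly with a low value. They report only what shows in the picture. A call takes as long as a camera call.
- eyes.outline_of(thing, picture): "mask" (384x512 bool, what is visible of it) and "rect" ([left, top, right, bottom] in pixels, round what is visible of it).
The state is a dict: "clock": time; "joints": joint angles; "joint_vel": joint speeds; "joint_efforts": joint torques, N m; "tcp_pos": TCP position; "orientation": TCP orientation; "force": force on the tool from outside, world axes, zero at the start; "wrist_torque": the same for the moment, N m; "opening": opening from 0.0 (shut) to 1.0 (fully open).
Only numpy, scipy, OpenCV 4.12 (cv2) and the standard library are available. Lean on these libraries where they do the work, as an engineer would, in place of code of your own. Each camera call takes 0.05 s, during which the arm holds its last target.

### The job

The wedge in the end of the wooden bench riser nearest the hammer has worked loose and the joint gapes: pick up the nylon-faced hammer and drive the wedge in with light, separate taps on its thick end, drawing the hammer back between them, until the end panel is pulled fully up and the wedge advances no more and sits tight. Keep your fingers off the wedge and leave the other things on the bench alone. When it is tight, lay the hammer flat on the bench, clear of the riser, and let go of it.

Things in the scene. Friction and masses are not known exactly. Their poses are not given: they have to be found in the camera images.
- riser: Knock-down plywood bench riser, 500 mm long (towards its -y), 200 deep, 130 high, heavy, stays put, closed laptop on top. Origin on the bench under its near joint (the end by the hammer), at the end panel's outer face when closed. x = level, the direction the wedge is driven; y = level, out of the near end; z up. Its far end has the same joint, already tight and out of reach.
- tenon (a point): Middle of the mortise in the riser's tenon: 19 mm out (riser y) from the closed panel's face, 74 mm above the bench; axes as the riser's. The tenon is 40 mm thick along x, z 50 to 100 mm, and stands out 56 mm (riser y). The mortise goes through it along x, is 22 mm high and narrows towards +x: its outer wall slopes 1 in 6, like the wedge.
- end_panel (a joint): Near end panel (plywood, 200 x 18 x 130 mm), sliding on the tenon with about 3 N of friction. Value (m): how far the joint gapes; 0.0015 to 0.003 at the start, 0 when pulled up against its shoulder. The wedge, between panel and mortise wall, pushes it shut. The fit varies by +-2 mm from riser to riser, so the depth where the wedge jams is not known beforehand.
- wedge_head (a point): Centre of the face of the wedge's thick end, the face to strike. x = along the wedge to its thin end (driving direction), z up. Its straight side faces the panel (-y). At the start it is 72 to 77 mm short of the tenon point along x; it jams anywhere from 28 to 52 mm short of it.
- wedge: Hardwood tusk wedge, 140 mm long, 20 high, 38 wide at the thick end, 15 at the thin end, 60 g; straight on the panel side. Origin: lower edge of the thick end, on the straight side. Loose, or dragging the panel, it gives way to under 8 N; driven tight it stands against a tap of 15 N, moving under 1 mm.
- hammer_head (a point): Centre of the hammer's head, 16 mm above the bench as it lies. x = along the head, y = along the handle to its end. Cylindrical head, 32 mm in diameter, 90 mm long over two flat white nylon faces, either of which may strike.
- hammer_grip (a point): Middle of the handle, 45 mm from the head's centre, 16 mm above the bench: the place to grip, across the handle from above, near the centre of mass (about 30 mm from the head's centre). Axes as the head's. Handle there 24 mm wide, 22 mm high.
- hammer: Hammer of 0.29 to 0.43 kg, lying flat; origin under the head's centre. Wooden handle 24 mm wide and 22 high to y = 145 mm, then a swell 28 wide and 32 high to y = 215 mm; head and swell touch the bench.
- battery: Bystander: flat black laptop battery, 75 x 215 x 8 mm.
- screw_tray: Bystander: small steel tray of screws, 75 x 55 x 18 mm.
- screwdriver: Bystander: screwdriver, 170 mm long, on the far side of the riser.

How it is judged:
By the outcome, as a careful person would: the job done as asked, in the order asked, and still so for the second after the job is handed in, with the robot touching nothing.
It also fails if it takes over 45 s, if anything falls off the work surface, if the arm or the gripper's body presses on something with over 40 N, if the wrist force passes 120 N, or if a joint passes its speed limit or range.

## Working session

There is one attempt and no reset: what is moved stays moved. The work goes in short steps, Python scripts to look and compute and a tool call to move; the robot and the scene stay as the last step left them, time stands still between calls to the robot, and variables do not carry over. Pictures are saved under pics/ and viewed, and the job is handed in when it is done.

Besides the shell and the picture viewer there is one more tool, called after "Request:" by a JSON object that holds its "api" and its "payload", one argument or row to a line. apply_moves: Moves the arm, as the interface text tells. Its arguments: {"type":"object","properties":{"moves":{"type":"array","items":{"type":"array","items":{"type":"array","items":{"type":"number"}}}},"newtons":{"type":"number"}},"required":["moves"]}

```bash
mkdir -p pics; cat > h.py <<'E'
import numpy as np,cv2
from cell import state,eyes,workorder
def cam(p):
    h=p["color"].shape[0]; f=h/2/np.tan(np.radians(p["fovy"])/2)
    K=np.array([[f,0,p["cx"]],[0,f,p["cy"]],[0,0,1.]]); return K,np.array(p["distortion"],float),np.array(p["rvec"],float),np.array(p["tvec"],float)
def ray(p,uv):
    K,d,r,t=cam(p); n=cv2.undistortPoints(np.array(uv,float).reshape(-1,1,2),K,d).reshape(-1,2)
    R=cv2.Rodrigues(r)[0]; C=-R.T@t.ravel(); D=np.c_[n,np.ones(len(n))]@R; return C,D
def onz(p,uv,z):
    C,D=ray(p,uv); return C+D*((z-C[2])/D[:,2])[:,None]
def proj(p,X):
    K,d,r,t=cam(p); return cv2.projectPoints(np.array(X,float).reshape(-1,1,3),r,t,K,d)[0].reshape(-1,2)
def save(p,n,crop=None,s=1):
    im=p["color"][:,:,::-1].copy()
    if crop: im=im[crop[1]:crop[3],crop[0]:crop[2]]
    if s!=1: im=cv2.resize(im,None,fx=s,fy=s,interpolation=cv2.INTER_CUBIC)
    cv2.imwrite("pics/"+n,im)
E
python3 - <<'E'
from h import *
np.set_printoptions(precision=4,suppress=True)
print(state())
for n in("side","top"):
    p=eyes.capture(n); save(p,n+"0.png",s=1.5); C,D=ray(p,[[256,192]]); print(n,C,D,p["fovy"])
    for t in("riser","end_panel","wedge","hammer","hammer_head","battery","screw_tray","screwdriver"):
        print(t,[(round(o["p"],2),o["rect"],o["mask"].sum()) for o in eyes.outline_of(t,p)][:3])
E
```

```text
{'clock': 0.0, 'joints': array([-76.1539,  27.3738,   1.2787,  89.1769,  -0.6576,  63.5602,
        -4.7601]), 'joint_vel': array([ 0.0244, -0.0802, -0.0626,  0.0542,  0.0118, -0.0261,  0.0594]), 'joint_efforts': array([ -0.001 , -58.2835,   1.5347, -27.2606,  -0.0543,   0.0168,
         0.0001]), 'tcp_pos': array([0.2311, 0.6336, 0.2437]), 'orientation': array([-90.0082,   0.1032,  69.9642]), 'force': array([-0.4348, -0.3094, -0.7066]), 'wrist_torque': array([ 0.0154,  0.0105, -0.0403]), 'opening': 0.998534034982574}
side [0.4657 0.4379 0.5905] [[ 0.2342 -0.7126 -0.6616]] 54.90642250678415
riser [(0.82, [104.9, 215.5, 377.9, 381.3], np.int64(26892))]
end_panel [(0.67, [103.7, 215.8, 375.8, 383.3], np.int64(26738)), (0.66, [266.2, 208.3, 380.8, 310.6], np.int64(1370))]
wedge [(0.34, [303.8, 150.5, 368.1, 213.7], np.int64(1203))]
hammer [(0.95, [302.6, 151.9, 368.3, 214.1], np.int64(1254))]
hammer_head [(0.81, [304.4, 152.2, 365.5, 214.4], np.int64(1162))]
battery [(0.89, [200.8, 150.2, 283.8, 209.2], np.int64(1925))]
screw_tray [(0.77, [191.7, 197.9, 228.5, 222.3], np.int64(820)), (0.67, [269.1, 209.4, 382.2, 309.7], np.int64(1332))]
screwdriver [(0.83, [122.7, 254.3, 190.2, 294.1], np.int64(674))]
top [ 0.5227 -0.0773  0.8915] [[ 0.1143 -0.0373 -0.9929]] 47.92655798338679
riser [(0.55, [0.8, 136.9, 228.5, 310.5], np.int64(22833))]
end_panel [(0.96, [163.0, 203.8, 213.0, 312.5], np.int64(1477))]
wedge [(0.58, [186.8, 220.1, 228.6, 294.4], np.int64(796))]
hammer [(0.77, [285.7, 222.7, 398.4, 283.9], np.int64(1857))]
hammer_head [(0.97, [283.9, 220.5, 399.3, 281.6], np.int64(2012))]
battery [(0.77, [261.9, 109.5, 364.1, 179.7], np.int64(3866)), (0.54, [182.9, 222.0, 227.2, 294.5], np.int64(757))]
screw_tray [(0.59, [234.2, 111.8, 263.6, 155.5], np.int64(961))]
screwdriver [(0.88, [145.6, 78.6, 171.2, 163.0], np.int64(601))]
```

View pics/side0.png

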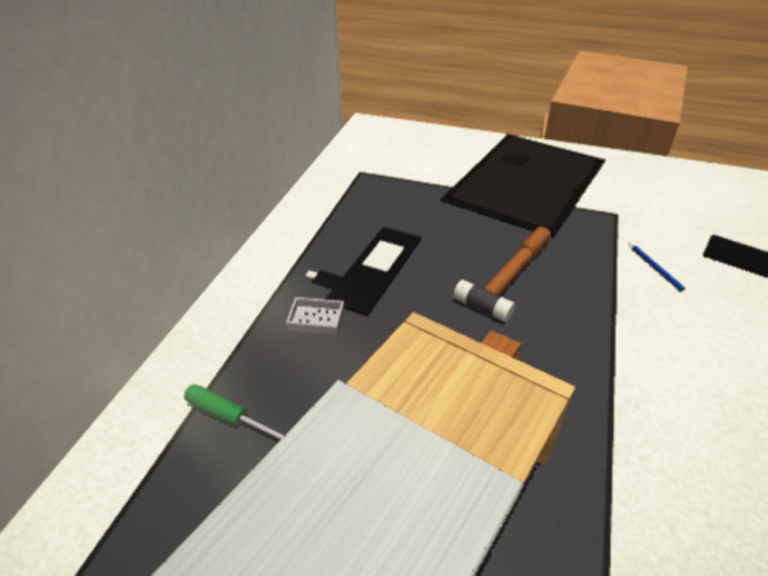

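View pics/top0.png

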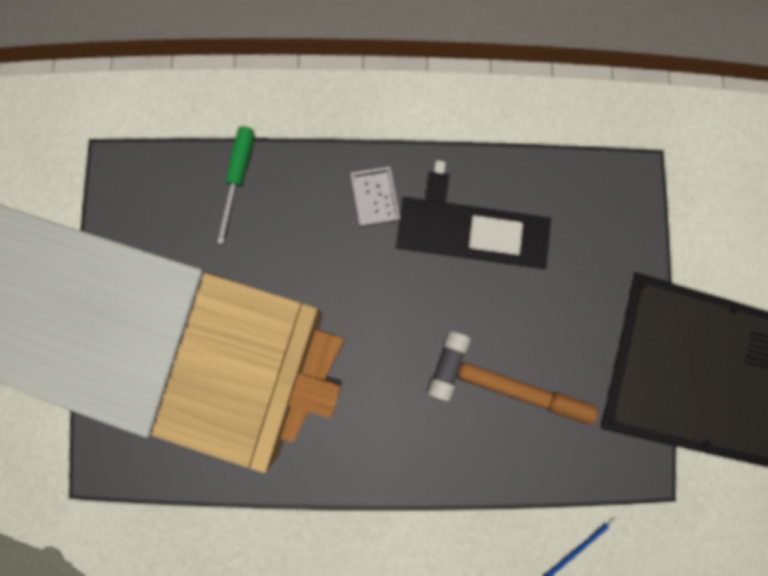

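The side picture shows the riser's near end (412,320)-(573,390), with the wedge barely visible behind it. The top picture shows the end panel at (320,310)-(265,470), the wedge's thick end near (335,340), its thin end near (290,435), and the hammer head at (450,365).

```bash
python3 - <<'E'
from h import *
np.set_printoptions(precision=4,suppress=True)
p=eyes.capture("top"); np.save("top0.npy",p["color"]); save(p,"topz.png",(150,190,310,330),5)
q=eyes.capture("side"); save(q,"sidez.png",(230,130,400,280),4.5)
print(onz(p,[[0,0],[512,0],[0,384],[512,384],[256,192]],0))
# hammer
o=eyes.outline_of("hammer",p)[0]
m=o["mask"].astype(np.uint8); c=cv2.minAreaRect(cv2.findContours(m,0,2)[0][0]); print(c)
print("head faces", onz(p,np.array([[457,342],[441,390]])/1.5,0.016), onz(p,np.array([[596,412]])/1.5,.016))
print("panel top", onz(p,np.array([[319,310],[267,471],[303,302],[250,467]])/1.5,0.13))
print("wedge head", onz(p,np.array([[317,330],[343,341],[283,438],[296,441]])/1.5,0.084))
print("tenon", onz(p,np.array([[341,381],[333,417]])/1.5,0.1))
print("lap", onz(p,np.array([[637,274],[603,427]])/1.5,0.0),"bat", onz(p,np.array([[397,248],[547,268],[550,217]])/1.5,0.0))
E
```

```text
[[ 1.0862  0.5186  0.    ]
 [ 1.1299 -0.7657  0.    ]
 [ 0.197   0.4397  0.    ]
 [ 0.193  -0.6972  0.    ]
 [ 0.6253 -0.1107  0.    ]]
((344.0701599121094, 259.70361328125), (112.53815460205078, 44.86726760864258), 19.653823852539062)
head faces [[ 0.5511 -0.21    0.016 ]
 [ 0.4863 -0.1883  0.016 ]] [[ 0.4552 -0.4044  0.016 ]]
panel top [[ 0.5832 -0.0296  0.13  ]
 [ 0.3949  0.0275  0.13  ]
 [ 0.5923 -0.0105  0.13  ]
 [ 0.3991  0.0474  0.13  ]]
wedge head [[ 0.5618 -0.0247  0.084 ]
 [ 0.5486 -0.0573  0.084 ]
 [ 0.4281  0.0148  0.084 ]
 [ 0.4248 -0.0013  0.084 ]]
tenon [[ 0.4997 -0.056   0.1   ]
 [ 0.4562 -0.047   0.1   ]]
lap [[ 0.6505 -0.4774  0.    ]
 [ 0.4327 -0.4206  0.    ]] bat [[ 0.6818 -0.1284  0.    ]
 [ 0.657  -0.342   0.    ]
 [ 0.7312 -0.3486  0.    ]]
```

View pics/topz.png

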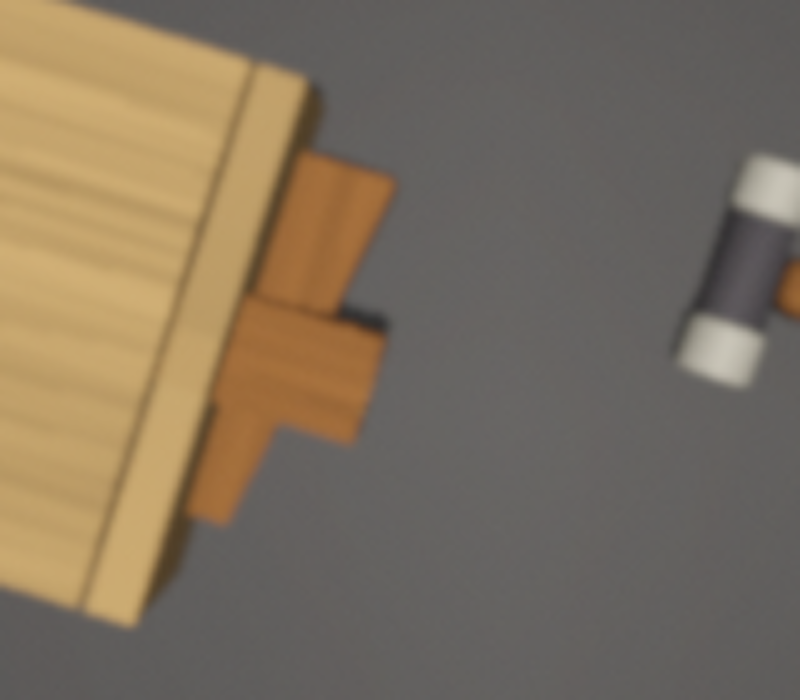

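View pics/sidez.png

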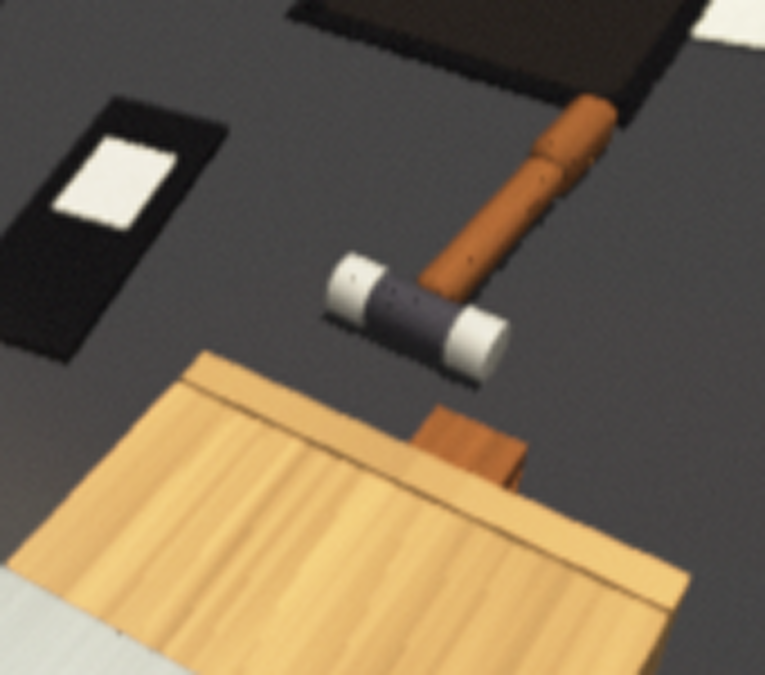

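```bash
cat > ov.py <<'E'
from h import *
def fr(o,yaw):  # y axis dir = (-sin... ) ; returns fn local->world
    a=np.radians(yaw); x=np.array([-np.cos(a),np.sin(a),0]); y=np.array([-np.sin(a),-np.cos(a),0])
    def f(L):
        L=np.atleast_2d(L); return np.array([o[0],o[1],0])+L[:,:1]*x+L[:,1:2]*y+L[:,2:]*[0,0,1]
    return f
def box(x0,x1,y0,y1,z0,z1): return np.array([[x,y,z] for x in(x0,x1) for y in(y0,y1) for z in(z0,z1)])
E_=[(0,1),(0,2),(0,4),(1,3),(1,5),(2,3),(2,6),(3,7),(4,5),(4,6),(5,7),(6,7)]
def draw(im,p,P,c,s,off):
    u=(proj(p,P)-off+.5)*s-.5
    for i,j in E_: cv2.line(im,tuple(int(v) for v in u[i]),tuple(int(v) for v in u[j]),c,1,cv2.LINE_AA)
E
python3 - <<'E'
from ov import *
from scipy.optimize import minimize
np.set_printoptions(precision=4,suppress=True)
import math
# hammer fit by IoU, both views
ps=[eyes.capture("top"),eyes.capture("side")]
ms=[eyes.outline_of("hammer",p)[0]["mask"] for p in ps]
t=np.linspace(0,2*np.pi,24)
cyl=np.array([[s*.045,.016*np.cos(a),.016+.016*np.sin(a)] for s in(-1,1) for a in t])
parts=[cyl,box(-.012,.012,0,.145,.005,.027),box(-.014,.014,.145,.215,0,.032)]
def sil(p,v,S=4):
    f=fr(v[:2],v[2]); m=np.zeros((384*S,512*S),np.uint8)
    for q in parts:
        u=((proj(p,f(q))+.5)*S-.5); cv2.fillConvexPoly(m,cv2.convexHull(u.astype(np.float32)).round().astype(np.int32),1)
    return cv2.resize(m.astype(np.float32),(512,384),interpolation=cv2.INTER_AREA)
def cost(v,idx=(0,1)):
    c=0
    for i in idx:
        s=sil(ps[i],[v[0]/100,v[1]/100,v[2]]); m=ms[i].astype(float); c+=1-np.minimum(s,m).sum()/np.maximum(s,m).sum()
    return c
for idx in((0,),(1,),(0,1)):
    r=minimize(cost,[51.9,-19.9,17.3],args=(idx,),method="Nelder-Mead",options=dict(initial_simplex=[[51.9,-19.9,17.3],[52.4,-19.9,17.3],[51.9,-19.4,17.3],[51.9,-19.9,19]]))
    print(idx,r.x,r.fun)
v=[r.x[0]/100,r.x[1]/100,r.x[2]]; print("grip",fr(v[:2],v[2])([[0,.045,.016]]))
p=ps[0];s=4;off=np.array([150,190]);im=cv2.resize(p["color"][190:330,150:350,::-1],None,fx=s,fy=s,interpolation=cv2.INTER_CUBIC)
f=fr(v[:2],v[2])
for q in parts[1:]: draw(im,p,f(q),(0,255,0),s,off)
draw(im,p,f(box(-.045,.045,-.016,.016,.016,.016)),(0,255,255),s,off)
# riser: origin guess from panel mid, closed face
g=fr([0.490,0.001],16.9)
draw(im,p,g(box(-.1,.1,-.018,0,0,.13)),(255,0,0),s,off)
draw(im,p,g(box(-.02,.02,0,.056,.05,.1)),(255,255,0),s,off)
draw(im,p,g(box(-.075,.065,0,.038,.063,.083)),(0,0,255),s,off)
cv2.imwrite("pics/ov1.png",im)
E
```

```text
(0,) [ 51.8544 -19.7902  18.5649] 0.12327492634516979
(1,) [ 51.4492 -20.2464  18.1156] 0.10442819699268868
(0, 1) [ 51.6747 -19.9558  18.0767] 0.28978964488317616
grip [[ 0.5028 -0.2423  0.016 ]]
```

View pics/ov1.png

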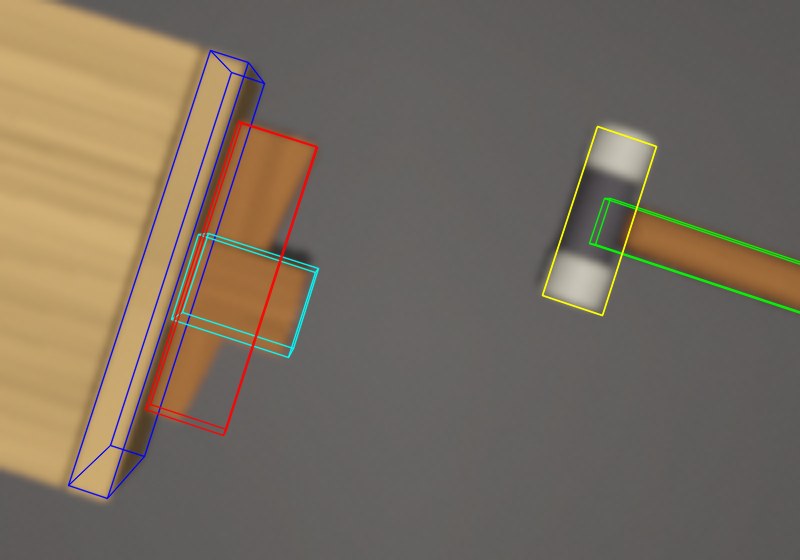

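```bash
cat > plan.py <<'E'
import numpy as np
from cell import state
def rows(wps,n,turn_to,op):
    s=state(); p=np.array(s["tcp_pos"]); y=s["orientation"][2]
    out=[]; 
    for w,k,t in zip(wps,n,turn_to):
        for i in range(k):
            a=np.radians(y); d=(np.array(w)-p)/(k-i); dy=(t-y)/(k-i)
            l=[d[0]*np.cos(a)+d[1]*np.sin(a), -d[2], -d[0]*np.sin(a)+d[1]*np.cos(a)]
            out.append([op]+[round(float(v)*1000,1) for v in l]+[round(float(-dy),2)])
            l=[v/1000 for v in out[-1][1:4]]
            p=p+[l[0]*np.cos(a)-l[2]*np.sin(a), l[0]*np.sin(a)+l[2]*np.cos(a), -l[1]]; y=y+dy
    return out
E
python3 - <<'E'
from plan import *
r=rows([(.50,.40,.245),(.55,.1,.245)],[10,8],[35,5],87)
print(r[:12])
E
```

```text
[[87, -12.8, -0.0, -33.3, 3.5], [87, -10.7, -0.0, -34.0, 3.5], [87, -8.6, -0.0, -34.6, 3.5], [87, -6.5, -0.1, -35.0, 3.5], [87, -4.4, -0.0, -35.4, 3.5], [87, -2.2, -0.1, -35.6, 3.5], [87, -0.1, -0.0, -35.6, 3.5], [87, 2.1, -0.1, -35.6, 3.5], [87, 4.3, -0.0, -35.3, 3.5], [87, 6.5, -0.1, -35.0, 3.5], [87, -16.4, 0.0, -34.3, 3.75], [87, -14.1, 0.0, -35.3, 3.75]]
```

Request:
{"api": "apply_moves", "payload": {
  "moves": [
    [[87, -13, 0, -33, 3.5], [87, -11, 0, -34, 3.5], [87, -9, 0, -35, 3.5], [87, -7, 0, -35, 3.5], [87, -4, 0, -35, 3.5], [87, -2, 0, -36, 3.5], [87, 0, 0, -36, 3.5], [87, 2, 0, -36, 3.5], [87, 4, 0, -35, 3.5], [87, 6, 0, -35, 3.5], [87, -16, 0, -34, 3.75], [87, -14, 0, -35, 3.75]]
  ]
}}

```text
clock: 2.45
tcp_pos: [0.5159, 0.3182, 0.2434]
orientation: [-89.7, -0.1, 26.5]
force: [0.4, 0.4, -0.4]
opening: 0.987
```

```bash
python3 - <<'E'
from plan import *
print(rows([(.55,.05,.245),(.503,-.242,.2)],[8,8],[5,-17.7],87))
E
```

```text
[[87, -11.2, -0.2, -31.9, 2.69], [87, -9.6, -0.2, -32.4, 2.69], [87, -8.1, -0.2, -32.8, 2.69], [87, -6.6, -0.2, -33.1, 2.69], [87, -5.0, -0.2, -33.4, 2.69], [87, -3.4, -0.2, -33.6, 2.69], [87, -1.9, -0.2, -33.8, 2.69], [87, -0.2, -0.2, -33.8, 2.69], [87, -9.0, 5.6, -35.9, 2.84], [87, -7.3, 5.6, -36.2, 2.84], [87, -5.4, 5.6, -36.6, 2.84], [87, -3.6, 5.6, -36.8, 2.84], [87, -1.8, 5.7, -36.9, 2.84], [87, 0.0, 5.6, -37.0, 2.84], [87, 1.8, 5.7, -36.9, 2.84], [87, 3.7, 5.6, -36.8, 2.84]]
```

Tracking is close to ideal.

Request:
{"api": "apply_moves", "payload": {
  "moves": [
    [[87, -11, 0, -32, 2.7], [87, -10, 0, -32, 2.7], [87, -8, 0, -33, 2.7], [87, -7, 0, -33, 2.7], [87, -5, 0, -33, 2.7], [87, -3, 0, -34, 2.7], [87, -2, 0, -34, 2.7], [87, 0, 0, -34, 2.7], [87, -9, 0, -36, 2.8], [87, -7, 0, -36, 2.8], [87, -5, 0, -37, 2.8], [87, -4, 0, -37, 2.8]]
  ]
}}

```text
clock: 3.65
tcp_pos: [0.523, -0.1135, 0.2431]
orientation: [-89.5, -0.3, -7.7]
force: [0.7, -0.4, 0.2]
opening: 0.99
```

```bash
python3 - <<'E'
from plan import *
print(rows([(.503,-.242,.15),(.503,-.242,.08)],[5,3],[-17.7,-17.7],87))
E
```

```text
[[87, -0.5, 18.6, -26.0, 2.01], [87, 0.4, 18.6, -26.0, 2.01], [87, 1.3, 18.6, -26.0, 2.01], [87, 2.2, 18.7, -25.9, 2.01], [87, 3.0, 18.6, -25.9, 2.01], [87, 0.0, 23.3, 0.0, -0.0], [87, 0.0, 23.4, 0.0, -0.0], [87, 0.0, 23.3, 0.0, -0.0]]
```

Request:
{"api": "apply_moves", "payload": {
  "moves": [
    [[87, 0, 15, -26, 2], [87, 0, 19, -26, 2], [87, 1, 19, -26, 2], [87, 2, 19, -26, 2], [87, 3, 19, -26, 2], [87, 0, 20, 0, 0], [87, 0, 20, 0, 0]]
  ]
}}

```text
clock: 4.35
tcp_pos: [0.5037, -0.2541, 0.1114]
orientation: [-89.4, -0.9, -18.7]
force: [1.5, 1.5, -0.3]
opening: 0.992
```

```bash
python3 - <<'E'
from plan import *
from h import *
p=eyes.capture("top"); save(p,"t2.png",s=1.5); q=eyes.capture("side"); save(q,"s2.png",(200,100,420,270),3.5)
s=state();print(s["tcp_pos"],s["orientation"])
print(rows([(.503,-.242,.03)],[4],[-17.7],87))
E
```

```text
[ 0.50207115 -0.25303659  0.11001005] [-89.45611745  -0.64766856 -18.63779323]
[[87, -0.7, 20.0, 2.7, -0.23], [87, -0.6, 20.0, 2.7, -0.23], [87, -0.6, 20.0, 2.7, -0.23], [87, -0.7, 20.0, 2.7, -0.23]]
```

View pics/t2.png

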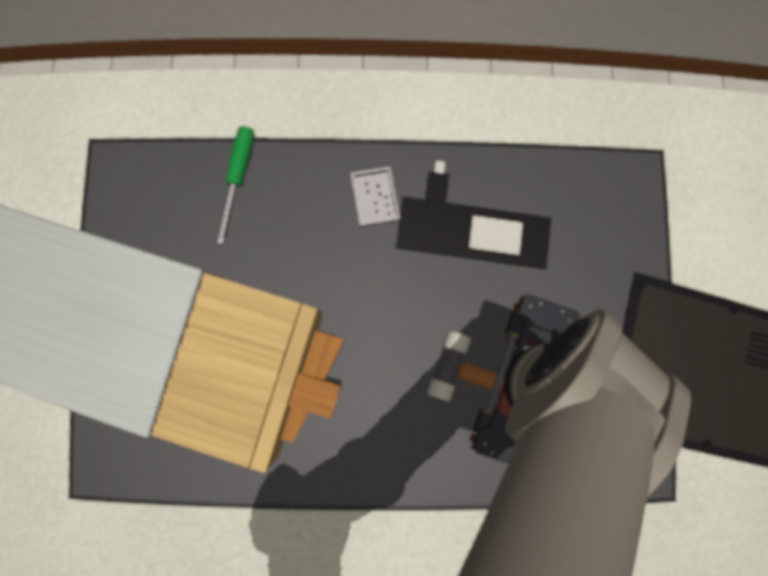

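View pics/s2.png

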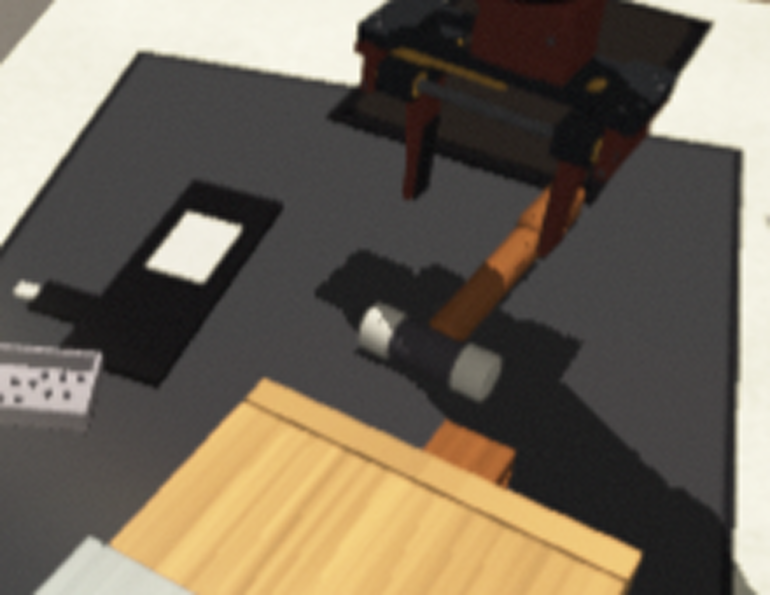

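The jaws straddle the handle (top ~ (500,385)), and nothing is in the way.

Request:
{"api": "apply_moves", "payload": {
  "moves": [
    [[87, 0, 20, 3, -0.3], [87, 0, 20, 3, -0.3], [87, 0, 20, 3, -0.2], [87, 0, 16, 2, 0]]
  ]
}}

```text
clock: 4.85
tcp_pos: [0.5114, -0.2427, 0.0375]
orientation: [-89.4, -1.2, -17.7]
force: [0.4, 0.1, -0.8]
opening: 0.993
```

```bash
python3 - <<'E'
from plan import *
from h import *
q=eyes.capture("side"); save(q,"s3.png",(200,100,420,270),3.5)
s=state();print(s["tcp_pos"],s["orientation"],s["force"])
print(rows([(.503,-.242,.026)],[1],[-17.7],87))
E
```

```text
[ 0.51058011 -0.24176503  0.03538966] [-89.40828952  -1.01919292 -17.68321548] [ 0.11203109  0.88121377 -0.48471234]
[[87, -7.2, 9.4, -2.5, 0.02]]
```

View pics/s3.png

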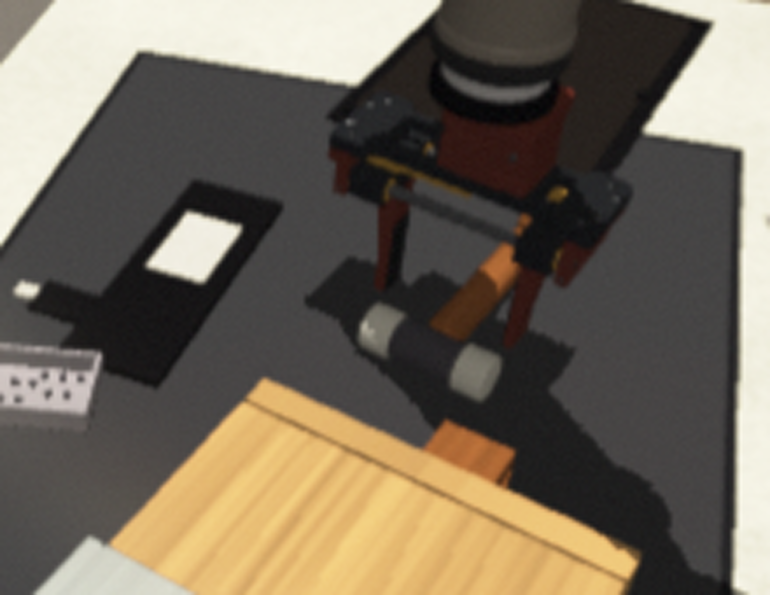

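Request:
{"api": "apply_moves", "payload": {
  "moves": [
    [[87, -7, 5, -1, 0], [87, -1, 3, -1, 0], [60, 0, 0, 0, 0]]
  ],
  "newtons": 40
}}

```text
clock: 5.2
tcp_pos: [0.5026, -0.2413, 0.028]
orientation: [-89.4, -1.1, -17.7]
force: [0.9, 0.2, 0.2]
opening: 0.936
```

```bash
python3 - <<'E'
from plan import *
s=state();print(s["tcp_pos"],s["orientation"],s["force"],s["opening"])
print(rows([(.503,-.242,.026)],[1],[-17.7],87))
E
```

```text
[ 0.50264318 -0.24128499  0.02804592] [-89.40116296  -1.08980166 -17.65611967] [0.89780478 0.17635186 0.21743723] 0.9362439083379478
[[87, 0.6, 2.0, -0.6, 0.04]]
```

Request:
{"api": "apply_moves", "payload": {
  "moves": [
    [[40, 0, 2, 0, 0], [10, 0, 0, 0, 0], [10, 0, 0, 0, 0], [10, 0, 0, 0, 0], [10, 0, 0, 0, 0], [10, 0, 0, 0, 0]]
  ],
  "newtons": 50
}}

```text
clock: 5.8
tcp_pos: [0.504, -0.2423, 0.028]
orientation: [-89.4, -1.3, -17.7]
force: [0.6, -0.5, 0.4]
opening: 0.392
```

Request:
{"api": "apply_moves", "payload": {
  "moves": [
    [[10, 0, 0, 0, 0], [10, 0, 0, 0, 0], [10, 0, 0, 0, 0]]
  ],
  "newtons": 60
}}

```text
clock: 6.1
tcp_pos: [0.5033, -0.242, 0.028]
orientation: [-89.4, -1.2, -17.7]
force: [0.9, -0.1, 0.2]
opening: 0.267
```

Request:
{"api": "apply_moves", "payload": {
  "moves": [
    [[10, 0, -15, 0, 0], [10, 0, -20, 0, 0], [10, 0, -20, 0, 0], [10, 0, -5, 0, 0]]
  ]
}}

```text
clock: 6.5
tcp_pos: [0.5, -0.2416, 0.0897]
orientation: [-89.4, -0.9, -17.7]
force: [0.7, -0.5, -4.5]
opening: 0.268
```

```bash
python3 - <<'E'
from plan import *
from h import *
q=eyes.capture("side"); save(q,"s4.png",(200,100,420,270),3.5)
s=state();print(s["tcp_pos"],s["orientation"],s["force"],s["wrist_torque"],s["opening"])
print(rows([(.62,-.12,.086)],[6],[-17],10))
E
```

```text
[ 0.49997689 -0.24140592  0.08956515] [-89.39144325  -0.94040933 -17.70827672] [-0.66618546 -0.35446893 -2.94947437] [-0.10058084  0.18132526  0.00251119] 0.2682336009079167
[[10, 12.9, 0.6, 25.4, -0.12], [10, 13.0, 0.6, 25.3, -0.12], [10, 13.0, 0.6, 25.3, -0.12], [10, 13.0, 0.6, 25.3, -0.12], [10, 13.1, 0.6, 25.2, -0.12], [10, 13.2, 0.6, 25.3, -0.12]]
```

View pics/s4.png

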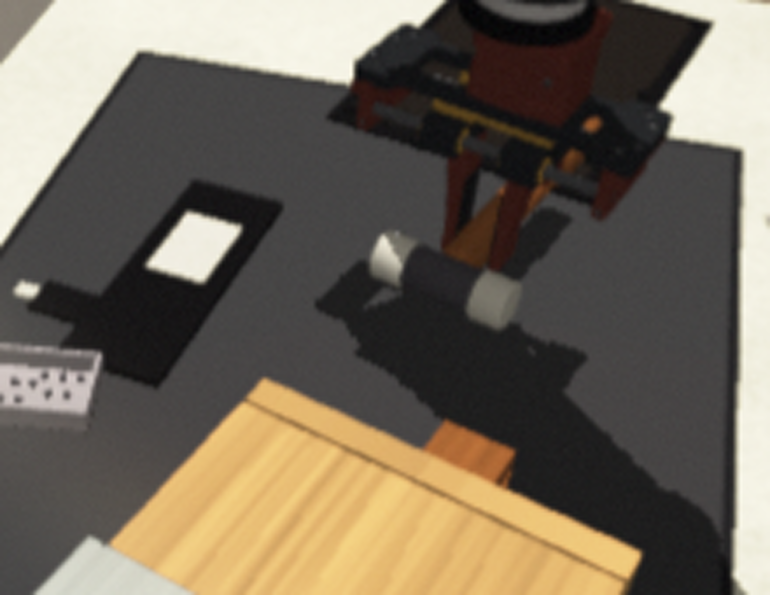

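Hammer is held level. Moving to stand off behind the thick end.

Request:
{"api": "apply_moves", "payload": {
  "moves": [
    [[10, 35, 0, 0, 0], [10, 35, 0, 10, 0], [10, 10, 0, 30, -0.2], [10, 0, 0, 30, -0.2], [10, 0, 0, 30, 0], [10, 0, 0, 30, 0], [10, 0, 0, 0, 0]]
  ]
}}

```text
clock: 7.25
tcp_pos: [0.6156, -0.1371, 0.0867]
orientation: [-89.4, -0.5, -17.4]
force: [0.5, 0.3, -4.9]
opening: 0.273
```

```bash
cat > look.py <<'E'
import sys
from ov import *
np.set_printoptions(precision=4,suppress=True)
n=sys.argv[1]
p=eyes.capture("top"); save(p,"t"+n+".png",(150,170,310,290),5)
q=eyes.capture("side"); save(q,"s"+n+".png",(230,110,400,270),4.5)
s=state();print(s["clock"],s["tcp_pos"],s["orientation"],s["force"],s["opening"])
E
python3 look.py 5
```

```text
7.35 [ 0.6137 -0.1423  0.0871] [-89.6224  -0.5217 -17.7084] [-0.6658 -0.8578 -3.8079] 0.2704669558708961
```

View pics/t5.png

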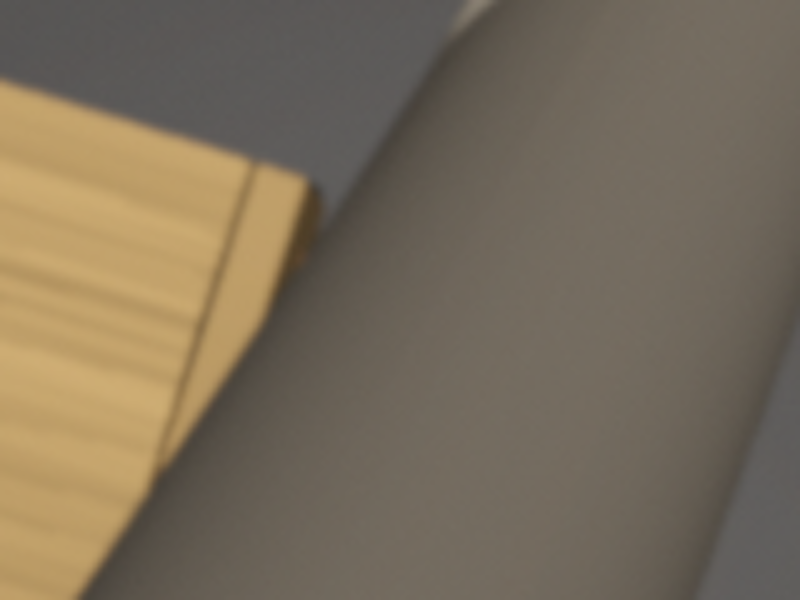

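View pics/s5.png

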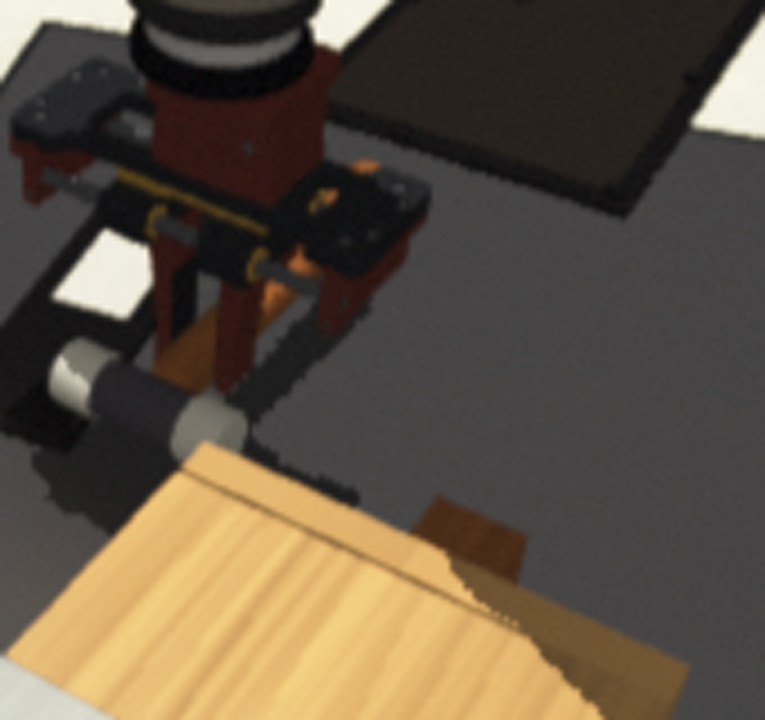

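```bash
python3 - <<'E'
from ov import *
np.set_printoptions(precision=4,suppress=True)
p=eyes.capture("top")
g=lambda L:(np.array(L,float)+.5)/5-.5+[150,190]
# points (zoom px, z)
yaw=16.9
def loc(P,yaw,o=(0.490,0.001)):
    a=np.radians(yaw); x=np.array([-np.cos(a),np.sin(a)]); y=np.array([-np.sin(a),-np.cos(a)])
    d=P[:,:2]-o; return np.c_[d@x,d@y]
for n,L,z in(("panel",[[312,80],[133,627],[255,62],[82,610]],.13),("wedge",[[300,152],[398,182],[186,513],[228,525]],.083),("tenon",[[247,293],[387,332],[355,443],[216,402]],.1)):
    W=onz(p,g(L),z); d=W[1]-W[0]; print(n,np.degrees(np.arctan2(d[1],-d[0])),"\n",np.c_[W[:,:2],loc(W,yaw)])
E
```

```text
panel 17.09766058292027 
 [[ 0.585  -0.0284 -0.0995  0.0005]
 [ 0.3931  0.0307  0.1013 -0.0002]
 [ 0.5911 -0.0081 -0.0994 -0.0207]
 [ 0.3986  0.0486  0.1013 -0.019 ]]
wedge -73.81402000258211 
 [[ 0.5618 -0.0214 -0.0753  0.0006]
 [ 0.5512 -0.0582 -0.0757  0.0389]
 [ 0.4276  0.0183  0.0648  0.0016]
 [ 0.4235  0.0027  0.0642  0.0177]]
tenon -75.3312820554645 
 [[ 0.5094 -0.0043 -0.0201 -0.0005]
 [ 0.496  -0.0555 -0.0222  0.0523]
 [ 0.4558 -0.0445  0.0195  0.0534]
 [ 0.4698  0.0062  0.0208  0.0009]]
```

Request:
{"api": "apply_moves", "payload": {
  "moves": [
    [[10, 0, 0, 16, -0.4], [10, 0, 0, 14, -0.3], [10, 0, 0, 2, 0]]
  ]
}}

```text
clock: 7.7
tcp_pos: [0.6223, -0.1155, 0.0874]
orientation: [-89.8, -0.5, -17.4]
force: [-0.5, 0.9, -4.3]
opening: 0.271
```

```bash
cat > rel.py <<'E'
from h import *
def head(s=None,L=.0465,dz=-.012):
    s=s or state(); a=np.radians(s["orientation"][2]); P=np.array(s["tcp_pos"])
    h=P[:2]+L*np.array([-np.sin(a),np.cos(a)]); b=np.radians(17.0)
    d=h-[.490,.001]; x=d@[-np.cos(b),np.sin(b)]; y=d@[-np.sin(b),-np.cos(b)]
    return dict(face_x=round((x+.045)*1e3,1),y=round(y*1e3,1),z=round((P[2]+dz)*1e3,1),yaw=round(float(-s["orientation"][2]-17),2),ori=np.round(s["orientation"],2).tolist(),F=np.round(s["force"],1).tolist(),Td=np.round(s["wrist_torque"],2).tolist(),op=round(float(s["opening"]),3),t=s["clock"])
if __name__=="__main__": print(head())
E
cp look.py look1.py; python3 - <<'E'
from ov import *
from rel import head
print(head())
q=eyes.capture("side"); off=np.array([230,110]);s=4.5
im=cv2.resize(q["color"][110:270,230:400,::-1],None,fx=s,fy=s,interpolation=cv2.INTER_CUBIC)
h=head(); g=fr([.486,-.0035],17.0)
draw(im,q,g(box(-.1,.1,-.018,0,0,.13)),(255,0,0),s,off)
x=h["face_x"]/1e3;y=h["y"]/1e3;z=h["z"]/1e3
draw(im,q,g(box(x-.09,x,y-.016,y+.016,z-.016,z+.016)),(0,255,255),s,off)
draw(im,q,g(box(-.0755,.0645,0,.038,.063,.083)),(0,0,255),s,off)
cv2.imwrite("pics/s6.png",im)
E
```

```text
{'face_x': np.float64(-115.9), 'y': np.float64(26.2), 'z': np.float64(75.4), 'yaw': 0.44, 'ori': [-89.76, -0.53, -17.44], 'F': [-0.5, 0.9, -4.3], 'Td': [0.02, 0.04, 0.05], 'op': 0.271, 't': 7.7}
```

View pics/s6.png

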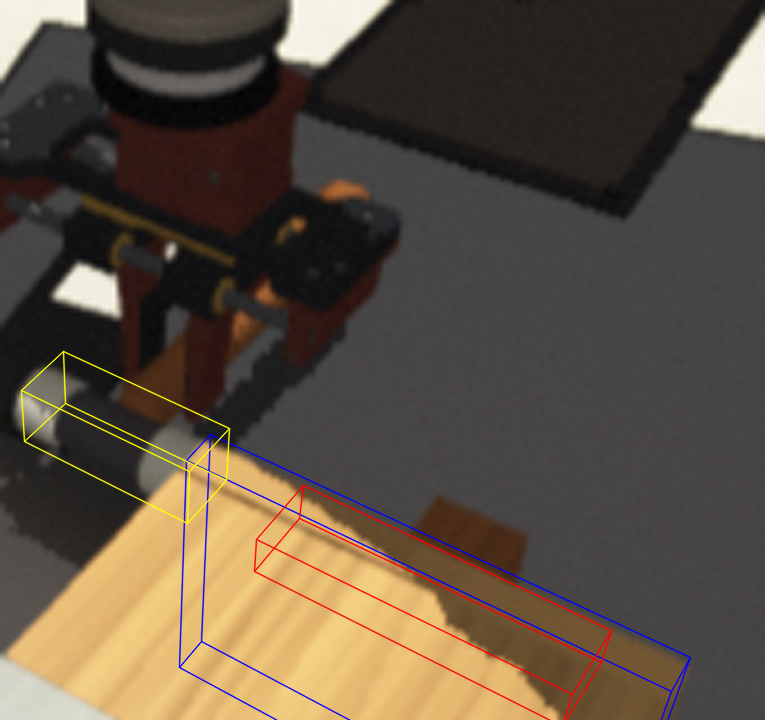

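Request:
{"api": "apply_moves", "payload": {
  "moves": [
    [[10, -12, 1, 4, -0.4], [10, -12, 1, 1, 0], [10, 0, 0, 0, 0]]
  ]
}}

```text
clock: 8.05
tcp_pos: [0.598, -0.1039, 0.0849]
orientation: [-89.8, -0.5, -17.1]
force: [0.2, -0.9, -3.5]
opening: 0.266
```

```bash
python3 rel.py
```

```text
{'face_x': np.float64(-89.0), 'y': np.float64(22.2), 'z': np.float64(72.9), 'yaw': 0.07, 'ori': [-89.83, -0.48, -17.07], 'F': [0.2, -0.9, -3.5], 'Td': [-0.09, 0.13, -0.01], 'op': 0.266, 't': 8.05}
```

Request:
{"api": "apply_moves", "payload": {
  "moves": [
    [[10, -16, 0, 0, 0]]
  ]
}}

```text
clock: 8.15
tcp_pos: [0.5838, -0.0997, 0.0853]
orientation: [-89.8, -0.6, -17.1]
force: [0.7, -0.7, -3.7]
opening: 0.27
```

```bash
python3 rel.py
```

```text
{'face_x': np.float64(-74.2), 'y': np.float64(22.4), 'z': np.float64(73.3), 'yaw': 0.09, 'ori': [-89.84, -0.65, -17.09], 'F': [0.7, -0.7, -3.7], 'Td': [-0.02, 0.1, -0.02], 'op': 0.27, 't': 8.15}
```

Request:
{"api": "apply_moves", "payload": {
  "moves": [
    [[10, 16, 0, 0, 0]]
  ]
}}

```text
clock: 8.25
tcp_pos: [0.5944, -0.1036, 0.0845]
orientation: [-89.8, -0.3, -17.1]
force: [0.5, -0.1, -5.9]
opening: 0.267
```

```bash
python3 rel.py
```

```text
{'face_x': np.float64(-85.5), 'y': np.float64(23.0), 'z': np.float64(72.5), 'yaw': 0.13, 'ori': [-89.83, -0.28, -17.13], 'F': [0.5, -0.1, -5.9], 'Td': [-0.1, 0.07, -0.02], 'op': 0.267, 't': 8.25}
```

Request:
{"api": "apply_moves", "payload": {
  "moves": [
    [[10, -16, 0, 1, 0]]
  ]
}}

```text
clock: 8.35
tcp_pos: [0.5828, -0.0992, 0.0856]
orientation: [-89.8, -0.6, -17.2]
force: [0.1, -0.1, -3.4]
opening: 0.266
```

Request:
{"api": "apply_moves", "payload": {
  "moves": [
    [[10, -5, 0, 0, 0]]
  ]
}}

```text
clock: 8.45
tcp_pos: [0.5759, -0.0976, 0.0852]
orientation: [-89.8, -0.5, -17.2]
force: [-0.0, 0.3, -4.8]
opening: 0.273
```

```bash
python3 rel.py
```

```text
{'face_x': np.float64(-66.1), 'y': np.float64(22.7), 'z': np.float64(73.2), 'yaw': 0.2, 'ori': [-89.84, -0.5, -17.2], 'F': [-0.0, 0.3, -4.8], 'Td': [-0.05, 0.14, 0.0], 'op': 0.273, 't': 8.45}
```

Request:
{"api": "apply_moves", "payload": {
  "moves": [
    [[10, 16, 0, 0, 0], [10, 0, 0, 0, 0]]
  ]
}}

```text
clock: 8.65
tcp_pos: [0.5908, -0.1027, 0.0858]
orientation: [-89.8, -0.5, -17.2]
force: [0.1, 0.1, -3.5]
opening: 0.266
```

```bash
python3 rel.py
```

```text
{'face_x': np.float64(-81.9), 'y': np.float64(23.2), 'z': np.float64(73.8), 'yaw': 0.24, 'ori': [-89.82, -0.54, -17.24], 'F': [0.1, 0.1, -3.5], 'Td': [-0.08, 0.04, 0.01], 'op': 0.266, 't': 8.65}
```

Request:
{"api": "apply_moves", "payload": {
  "moves": [
    [[10, -22, 0, 1, 0]]
  ]
}}

```text
clock: 8.75
tcp_pos: [0.5723, -0.0963, 0.0862]
orientation: [-89.9, -0.8, -17.3]
force: [1.0, 0.5, -3.7]
opening: 0.273
```

```bash
python3 - <<'E'
from rel import *
p=eyes.capture("top"); save(p,"t7.png",s=1.5)
print(head())
E
```

```text
{'face_x': np.float64(-56.9), 'y': np.float64(22.3), 'z': np.float64(73.3), 'yaw': 0.28, 'ori': [-89.81, -0.39, -17.28], 'F': [-4.8, 1.6, -5.1], 'Td': [0.14, 0.65, -0.04], 'op': 0.269, 't': 8.8}
```

View pics/t7.png

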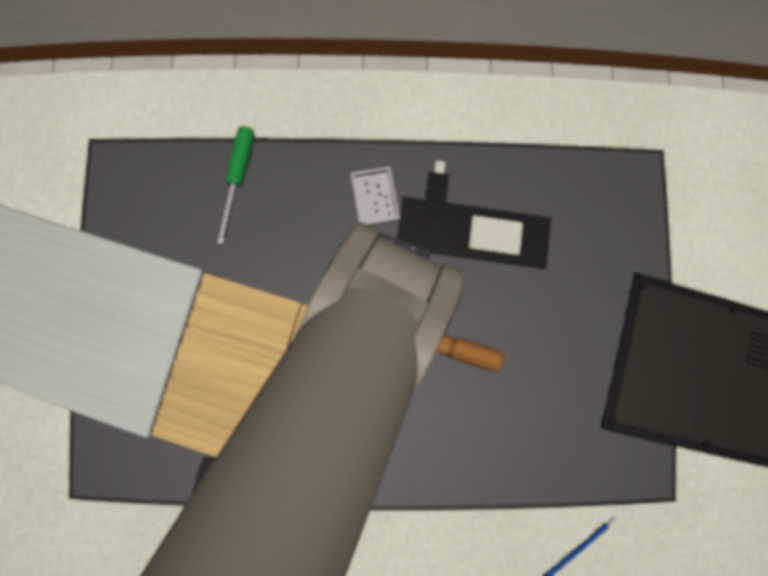

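Request:
{"api": "apply_moves", "payload": {
  "moves": [
    [[10, 15, 0, 0, 0.2], [10, 0, 0, 0, 0]]
  ]
}}

```text
clock: 9.0
tcp_pos: [0.5799, -0.0987, 0.0854]
orientation: [-89.8, -0.3, -17.5]
force: [0.1, -0.2, -3.7]
opening: 0.269
```

```bash
python3 rel.py
```

```text
{'face_x': np.float64(-70.5), 'y': np.float64(22.5), 'z': np.float64(73.4), 'yaw': 0.49, 'ori': [-89.78, -0.29, -17.49], 'F': [0.1, -0.2, -3.7], 'Td': [-0.09, 0.06, -0.01], 'op': 0.269, 't': 9.0}
```

Request:
{"api": "apply_moves", "payload": {
  "moves": [
    [[10, -20, 0, 1, 0]]
  ]
}}

```text
clock: 9.1
tcp_pos: [0.5628, -0.0926, 0.0857]
orientation: [-89.8, -0.5, -17.5]
force: [0.4, 0.1, -4.5]
opening: 0.272
```

```bash
python3 rel.py
```

```text
{'face_x': np.float64(-52.4), 'y': np.float64(21.7), 'z': np.float64(73.7), 'yaw': 0.52, 'ori': [-89.81, -0.46, -17.52], 'F': [0.4, 0.1, -4.5], 'Td': [-0.15, -0.01, -0.07], 'op': 0.272, 't': 9.1}
```

Request:
{"api": "apply_moves", "payload": {
  "moves": [
    [[10, 0, 0, 0, 0]]
  ]
}}

```text
clock: 9.2
tcp_pos: [0.5611, -0.0921, 0.0855]
orientation: [-89.8, -0.4, -17.5]
force: [0.2, -0.5, -3.1]
opening: 0.268
```

```bash
python3 rel.py
```

```text
{'face_x': np.float64(-50.6), 'y': np.float64(21.7), 'z': np.float64(73.5), 'yaw': 0.52, 'ori': [-89.79, -0.36, -17.52], 'F': [0.2, -0.5, -3.1], 'Td': [-0.06, 0.12, -0.0], 'op': 0.268, 't': 9.2}
```

Request:
{"api": "apply_moves", "payload": {
  "moves": [
    [[10, 15, 0, 0, -0.4], [10, 0, 0, 0, 0]]
  ]
}}

```text
clock: 9.4
tcp_pos: [0.5756, -0.0966, 0.0859]
orientation: [-89.8, -0.4, -17.1]
force: [-0.8, 0.3, -4.1]
opening: 0.27
```

Request:
{"api": "apply_moves", "payload": {
  "moves": [
    [[10, -20, 0, 0, 0]]
  ]
}}

```text
clock: 9.5
tcp_pos: [0.5585, -0.0916, 0.0861]
orientation: [-89.8, -0.5, -17.1]
force: [8.8, -2.9, -5.6]
opening: 0.272
```

```bash
python3 rel.py
```

```text
{'face_x': np.float64(-47.6), 'y': np.float64(22.0), 'z': np.float64(74.1), 'yaw': 0.1, 'ori': [-89.81, -0.53, -17.1], 'F': [8.8, -2.9, -5.6], 'Td': [-0.51, -1.7, -0.41], 'op': 0.272, 't': 9.5}
```

Request:
{"api": "apply_moves", "payload": {
  "moves": [
    [[10, 0, 0, 0, 0]]
  ]
}}

```text
clock: 9.6
tcp_pos: [0.557, -0.0911, 0.0859]
orientation: [-89.8, -0.4, -17.1]
force: [-0.9, 0.4, -4.1]
opening: 0.269
```

```bash
python3 rel.py
```

```text
{'face_x': np.float64(-46.1), 'y': np.float64(22.0), 'z': np.float64(73.9), 'yaw': 0.12, 'ori': [-89.79, -0.43, -17.12], 'F': [-0.9, 0.4, -4.1], 'Td': [-0.14, 0.1, 0.03], 'op': 0.269, 't': 9.6}
```

Request:
{"api": "apply_moves", "payload": {
  "moves": [
    [[10, 15, 0, 0, -0.1], [10, 0, 0, 0, 0]]
  ]
}}

```text
clock: 9.8
tcp_pos: [0.5714, -0.0956, 0.0862]
orientation: [-89.8, -0.4, -17.0]
force: [0.3, 0.4, -3.3]
opening: 0.27
```

Request:
{"api": "apply_moves", "payload": {
  "moves": [
    [[10, -20, 0, 0, 0]]
  ]
}}

```text
clock: 9.9
tcp_pos: [0.5543, -0.0906, 0.0863]
orientation: [-89.8, -0.5, -17.0]
force: [9.2, -3.6, -5.3]
opening: 0.27
```

```bash
python3 rel.py
```

```text
{'face_x': np.float64(-43.3), 'y': np.float64(22.3), 'z': np.float64(74.3), 'yaw': 0.0, 'ori': [-89.82, -0.55, -17.0], 'F': [9.2, -3.6, -5.3], 'Td': [-0.49, -1.68, -0.36], 'op': 0.27, 't': 9.9}
```

Request:
{"api": "apply_moves", "payload": {
  "moves": [
    [[10, 0, 0, 0, 0]]
  ]
}}

```text
clock: 10.0
tcp_pos: [0.5529, -0.0902, 0.0861]
orientation: [-89.8, -0.5, -17.0]
force: [-0.2, -0.8, -4.8]
opening: 0.271
```

```bash
python3 rel.py
```

```text
{'face_x': np.float64(-41.8), 'y': np.float64(22.3), 'z': np.float64(74.1), 'yaw': 0.01, 'ori': [-89.81, -0.46, -17.01], 'F': [-0.2, -0.8, -4.8], 'Td': [-0.1, 0.07, 0.03], 'op': 0.271, 't': 10.0}
```

Request:
{"api": "apply_moves", "payload": {
  "moves": [
    [[10, 15, 0, 0, 0], [10, 0, 0, 0, 0]]
  ]
}}

```text
clock: 10.2
tcp_pos: [0.5673, -0.0945, 0.0863]
orientation: [-89.8, -0.4, -17.0]
force: [0.7, -0.2, -4.0]
opening: 0.271
```

Request:
{"api": "apply_moves", "payload": {
  "moves": [
    [[10, -20, 0, 0, 0]]
  ]
}}

```text
clock: 10.3
tcp_pos: [0.5503, -0.0896, 0.0864]
orientation: [-89.9, -0.6, -17.0]
force: [19.7, -13.9, -7.8]
opening: 0.27
```

Request:
{"api": "apply_moves", "payload": {
  "moves": [
    [[10, 0, 0, 0, 0]]
  ]
}}

```text
clock: 10.4
tcp_pos: [0.5505, -0.0905, 0.0869]
orientation: [-89.9, -0.7, -17.1]
force: [0.3, 0.1, -4.0]
opening: 0.267
```

```bash
python3 rel.py
```

```text
{'face_x': np.float64(-39.6), 'y': np.float64(23.3), 'z': np.float64(74.9), 'yaw': 0.05, 'ori': [-89.88, -0.74, -17.05], 'F': [0.3, 0.1, -4.0], 'Td': [-0.04, 0.09, 0.0], 'op': 0.267, 't': 10.4}
```

Request:
{"api": "apply_moves", "payload": {
  "moves": [
    [[10, 15, 0, 1, 0], [10, 0, 0, 0, 0]]
  ]
}}

```text
clock: 10.6
tcp_pos: [0.5644, -0.0938, 0.0871]
orientation: [-89.9, -0.6, -17.0]
force: [0.1, 0.6, -4.2]
opening: 0.266
```

Request:
{"api": "apply_moves", "payload": {
  "moves": [
    [[10, -19, 0, 0, 0]]
  ]
}}

```text
clock: 10.7
tcp_pos: [0.5487, -0.0898, 0.0872]
orientation: [-90.0, -0.9, -17.1]
force: [27.0, -33.3, -4.8]
opening: 0.268
```

```bash
python3 rel.py
```

```text
{'face_x': np.float64(-37.8), 'y': np.float64(23.2), 'z': np.float64(75.2), 'yaw': 0.05, 'ori': [-89.98, -0.93, -17.05], 'F': [27.0, -33.3, -4.8], 'Td': [-7.46, -6.2, -1.27], 'op': 0.268, 't': 10.7}
```

Request:
{"api": "apply_moves", "payload": {
  "moves": [
    [[10, 0, 0, 0, 0]]
  ]
}}

```text
clock: 10.8
tcp_pos: [0.5495, -0.0912, 0.088]
orientation: [-90.0, -1.2, -17.2]
force: [0.8, 0.0, -3.3]
opening: 0.268
```

```bash
python3 rel.py
```

```text
{'face_x': np.float64(-39.0), 'y': np.float64(24.3), 'z': np.float64(76.0), 'yaw': 0.16, 'ori': [-90.01, -1.18, -17.16], 'F': [0.8, 0.0, -3.3], 'Td': [-0.21, -0.04, -0.01], 'op': 0.268, 't': 10.8}
```

Request:
{"api": "apply_moves", "payload": {
  "moves": [
    [[10, 20, 1, 0, 0], [10, 20, 1, -3, 0], [10, 0, 0, 0, 0]]
  ]
}}

```text
clock: 11.1
tcp_pos: [0.5846, -0.1055, 0.0861]
orientation: [-90.0, -0.9, -17.1]
force: [-0.6, -0.3, -3.8]
opening: 0.272
```

```bash
cat > ls.py <<'E'
import sys
from ov import *
from rel import head
h=head(); print(h)
q=eyes.capture("side"); off=np.array([230,110]);s=4.5
im=cv2.resize(q["color"][110:270,230:400,::-1],None,fx=s,fy=s,interpolation=cv2.INTER_CUBIC)
raw=im.copy(); g=fr([.486,-.0035],17.0)
x=h["face_x"]/1e3;y=h["y"]/1e3;z=h["z"]/1e3
draw(im,q,g(box(-.1,.1,-.018,0,0,.13)),(255,0,0),s,off)
draw(im,q,g(box(x-.09,x,y-.016,y+.016,z-.016,z+.016)),(0,255,255),s,off)
cv2.imwrite("pics/"+sys.argv[1],im)
E
python3 ls.py s8.png
```

```text
{'face_x': np.float64(-76.7), 'y': np.float64(27.7), 'z': np.float64(74.1), 'yaw': 0.13, 'ori': [-90.01, -0.89, -17.13], 'F': [-0.6, -0.3, -3.8], 'Td': [-0.12, 0.15, 0.03], 'op': 0.272, 't': 11.1}
```

View pics/s8.png

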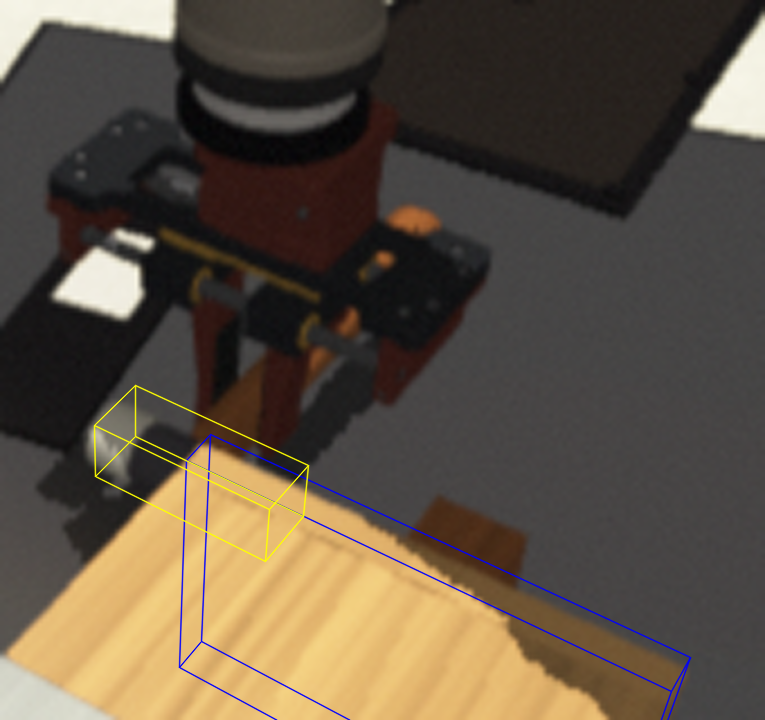

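Request:
{"api": "apply_moves", "payload": {
  "moves": [
    [[10, -20, 0, 3, -0.1], [10, 0, 0, 2, 0]]
  ]
}}

```text
clock: 11.35
tcp_pos: [0.5616, -0.0934, 0.0843]
orientation: [-90.0, -0.5, -17.0]
force: [-0.4, 0.3, -4.9]
opening: 0.27
```

```bash
python3 rel.py
```

```text
{'face_x': np.float64(-51.1), 'y': np.float64(22.9), 'z': np.float64(72.3), 'yaw': 0.05, 'ori': [-90.04, -0.46, -17.05], 'F': [-0.4, 0.3, -4.9], 'Td': [-0.04, 0.1, 0.0], 'op': 0.27, 't': 11.35}
```

Request:
{"api": "apply_moves", "payload": {
  "moves": [
    [[10, -15, 0, 0, 0]]
  ]
}}

```text
clock: 11.45
tcp_pos: [0.5489, -0.0893, 0.0845]
orientation: [-90.1, -0.7, -17.0]
force: [27.9, -34.9, -9.7]
opening: 0.272
```

```bash
python3 rel.py
```

```text
{'face_x': np.float64(-37.7), 'y': np.float64(22.6), 'z': np.float64(72.5), 'yaw': 0.01, 'ori': [-90.07, -0.7, -17.01], 'F': [27.9, -34.9, -9.7], 'Td': [-8.82, -6.78, -1.06], 'op': 0.272, 't': 11.45}
```

Request:
{"api": "apply_moves", "payload": {
  "moves": [
    [[10, 0, 0, 0, 0]]
  ]
}}

```text
clock: 11.55
tcp_pos: [0.5498, -0.0902, 0.0855]
orientation: [-90.1, -1.0, -17.1]
force: [2.7, -2.1, -3.1]
opening: 0.27
```

```bash
python3 rel.py
```

```text
{'face_x': np.float64(-38.9), 'y': np.float64(23.2), 'z': np.float64(73.5), 'yaw': 0.09, 'ori': [-90.08, -0.98, -17.09], 'F': [2.7, -2.1, -3.1], 'Td': [-0.49, -0.3, -0.04], 'op': 0.27, 't': 11.55}
```

Request:
{"api": "apply_moves", "payload": {
  "moves": [
    [[10, 20, 0, 0, 0], [10, 20, 0, -5, 0], [10, 0, 0, -30, 0], [10, 0, 0, -40, 0], [10, 0, 0, -40, 0], [10, -30, 0, -25, 0], [10, -20, 0, 0, 0], [10, 0, 0, 0, 0]]
  ]
}}

```text
clock: 12.35
tcp_pos: [0.4932, -0.2209, 0.084]
orientation: [-89.9, -0.5, -16.7]
force: [0.1, 0.4, -5.1]
opening: 0.272
```

```bash
python3 rel.py; python3 look.py 9
```

```text
{'face_x': np.float64(-22.7), 'y': np.float64(164.8), 'z': np.float64(72.0), 'yaw': -0.26, 'ori': [-89.94, -0.55, -16.74], 'F': [0.1, 0.4, -5.1], 'Td': [-0.06, 0.05, -0.03], 'op': 0.272, 't': 12.35}
12.45 [ 0.4966 -0.2211  0.0845] [-89.9775  -0.7572 -16.6192] [ 0.4084  0.8956 -3.2923] 0.27027546615950243
```

View pics/t9.png

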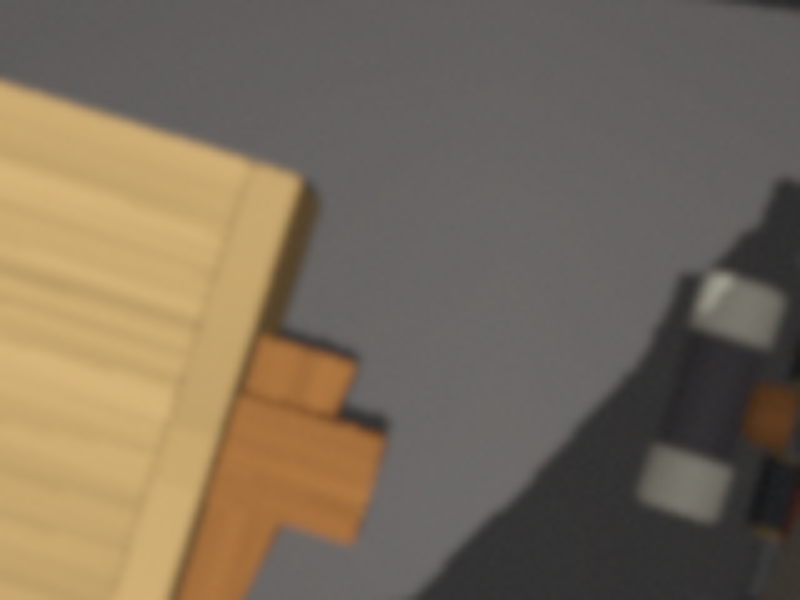

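View pics/s9.png

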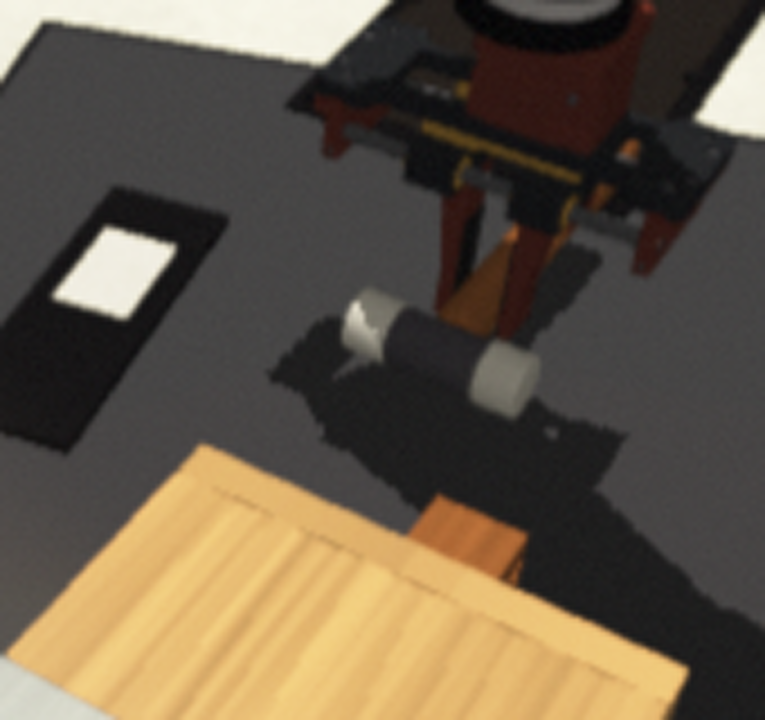

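```bash
python3 - <<'E'
from ov import *
np.set_printoptions(precision=1,suppress=True)
p=eyes.capture("top")
g=lambda L:(np.array(L,float)+.5)/5-.5+[150,170]
b=np.radians(17.0)
for n,L,z in(("wedge",[[265,333],[358,357]],.083),("panel",[[303,178]],.13),("tenon",[[387,432],[355,543]],.1)):
    W=onz(p,g(L),z); d=W[:,:2]-[.49,.001]; print(n,1e3*np.c_[d@[-np.cos(b),np.sin(b)],d@[-np.sin(b),-np.cos(b)]])
E
```

```text
wedge [[-42.6  -2.6]
 [-44.7  33.2]]
panel [[-99.2  -2.9]]
tenon [[-22.3  52.2]
 [ 19.4  53.5]]
```

```bash
python3 - <<'E'
from ov import *
from rel import head
np.set_printoptions(precision=1,suppress=True)
p=eyes.capture("top")
g=lambda L:(np.array(L,float)+.5)/5-.5+[150,170]
b=np.radians(17.0)
for n,L,z in(("front",[[638,493],[718,522]],.072),("rear",[[707,268],[787,296]],.072)):
    W=onz(p,g(L),z); d=W[:,:2]-[.49,.001]; print(n,1e3*np.c_[d@[-np.cos(b),np.sin(b)],d@[-np.sin(b),-np.cos(b)]])
print(head())
E
```

```text
front [[-27.8 148.8]
 [-26.3 181. ]]
rear [[-116.7  148.6]
 [-115.7  181. ]]
{'face_x': np.float64(-27.4), 'y': np.float64(162.9), 'z': np.float64(72.7), 'yaw': -0.51, 'ori': [-89.98, -0.84, -16.49], 'F': [0.3, 0.3, -4.4], 'Td': [-0.09, 0.07, 0.03], 'op': 0.271, 't': 12.55}
```

The seam is closed: the panel face moved about 2.7 mm. The wedge head is at about -42 mm, and two successive hard-stopped taps ended at -37.8 and -37.7 by the arm's reading, so it no longer advances. I'll lay the hammer down here, about 90 mm clear of the riser.

Request:
{"api": "apply_moves", "payload": {
  "moves": [
    [[10, 0, 20, 0, 0], [10, 0, 20, 0, 0], [10, 0, 10, 0, 0], [10, 0, 2, 0, 0], [10, 0, 0, 0, 0]]
  ]
}}

```text
clock: 13.05
tcp_pos: [0.5068, -0.218, 0.0319]
orientation: [-89.9, -1.2, -16.0]
force: [0.9, 0.4, -3.7]
opening: 0.27
```

```bash
python3 rel.py; python3 -c "from cell import state;s=state();print(s['tcp_pos'])"
```

```text
{'face_x': np.float64(-34.3), 'y': np.float64(158.0), 'z': np.float64(19.9), 'yaw': -1.01, 'ori': [-89.92, -1.18, -15.99], 'F': [0.9, 0.4, -3.7], 'Td': [-0.04, 0.1, -0.05], 'op': 0.27, 't': 13.05}
[ 0.50682131 -0.21802626  0.03185601]
```

Request:
{"api": "apply_moves", "payload": {
  "moves": [
    [[10, 0, 3, 0, 0], [10, 0, 1, 0, 0]]
  ]
}}

```text
clock: 13.25
tcp_pos: [0.5081, -0.2182, 0.0287]
orientation: [-89.9, -1.3, -16.0]
force: [-0.0, 0.0, -4.2]
opening: 0.267
```

Request:
{"api": "apply_moves", "payload": {
  "moves": [
    [[10, 0, 1.5, 0, 0], [10, 0, 0.5, 0, 0]]
  ]
}}

```text
clock: 13.45
tcp_pos: [0.5083, -0.2183, 0.0281]
orientation: [-89.9, -1.3, -16.0]
force: [-2.7, 1.2, 3.1]
opening: 0.267
```

On the bench (Fz flipped). Release and lift.

Request:
{"api": "apply_moves", "payload": {
  "moves": [
    [[32, 0, 0, 0, 0], [50, 0, 0, 0, 0], [60, 0, 0, 0, 0], [70, 0, 0, 0, 0], [70, 0, -10, 0, 0], [70, 0, -20, 0, 0], [70, 0, -40, 0, 0], [70, 0, -40, 0, 0], [70, 0, -40, -10, 0], [70, 0, 0, -30, 0], [70, 0, 0, -30, 0], [70, 0, 0, 0, 0]]
  ],
  "newtons": 20
}}

```text
clock: 14.65
tcp_pos: [0.487, -0.2879, 0.1908]
orientation: [-89.9, -1.8, -15.9]
force: [-0.2, 0.1, -0.9]
opening: 0.801
```

```bash
python3 - <<'E'
from h import *
p=eyes.capture("top"); save(p,"t10.png",s=1.5); q=eyes.capture("side"); save(q,"s10.png",s=1.5)
s=state(); print(s["clock"],s["tcp_pos"],s["force"],s["opening"])
E
```

```text
14.75 [ 0.4881739  -0.28406214  0.18958146] [-0.13418332  0.36192046 -1.12500965] 0.7971683720067544
```

View pics/t10.png

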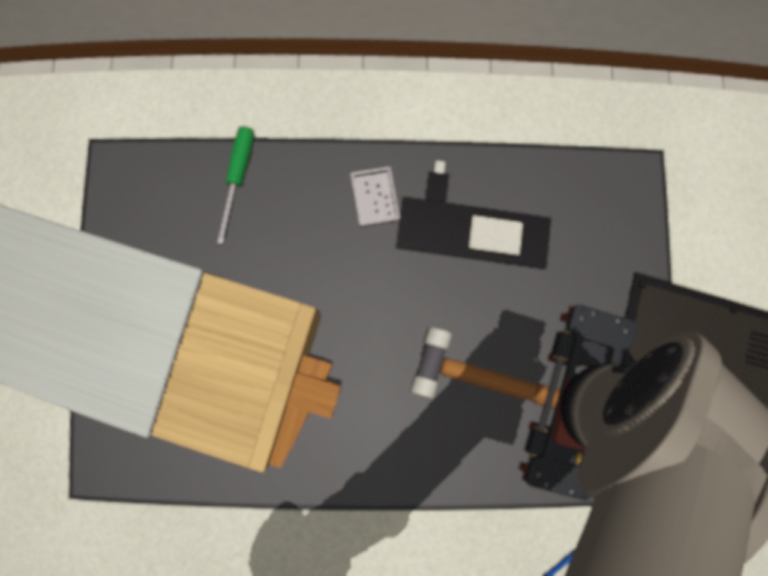

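View pics/s10.png

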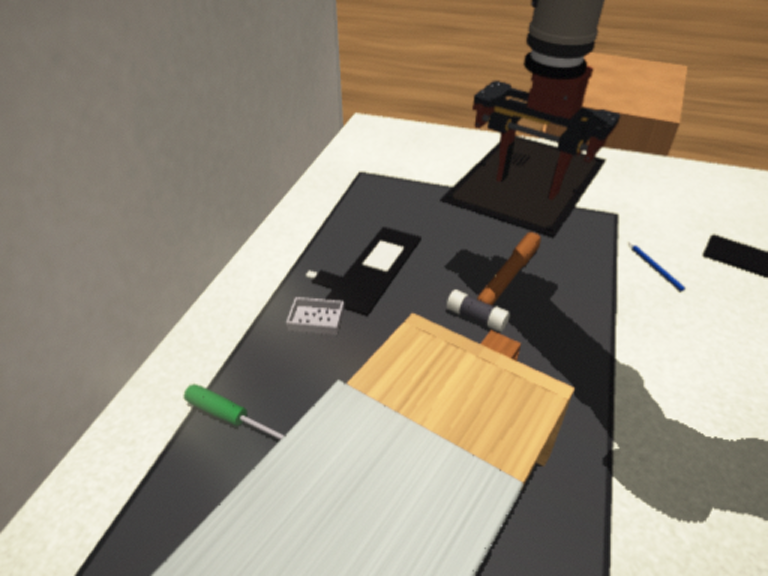

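The hammer lies flat with its head at (430,362) in the top view, clear of the riser. The panel seam is closed, the wedge is in place with its thick end near (330,365), and the bystanders are where they were. Handing in.

```bash
python3 -c "
from cell import workorder
print(workorder.sign_off())"
```

```text
the job is handed in; nothing more can be done
None
```

I drove the wedge in with separate taps of the hammer, drawing it back between each, then laid the hammer flat on the bench and let go. I handed the job in at about 15 s.

**What the last checks showed**
- **End panel:** the seam looks closed in both cameras. The panel face moved in by about 2.7 mm.
- **Wedge:** the last two taps stopped at the same depth (-37.8 and -37.7 mm by the arm's reading), so it had stopped advancing. I did not run a separate 15 N tightness tap.
- **Hammer:** it is flat on the bench and released, with its head about 90 mm from the tenon. The gripper is clear of everything.
- **Other things:** the battery, screw tray and screwdriver look unmoved.

**What disagreed or fell short**
- **Wedge depth:** the camera puts the wedge head at about -42 to -43 mm, while the arm's reading at contact was -38 to -39 mm. I took this as calibration error and give in the grip.
- **Tap force:** the last two taps peaked at about 43–45 N at the wrist, heavier than "light". About 25 N of that pushed sideways, away from the panel, probably from friction or the hammer yawing in the grip.
- **First tap:** it stopped at about the wedge's face with no force showing, so it may not have touched. The next three showed no clear resistance either, and I could not see the wedge then because the arm blocked the top camera.

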